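Load the indexing fixture and hold its plunger drawn

TASK

Load the indexing fixture from the supply rack: first put the wide-headed pin fully home in the pocket marked with one dot, then the narrow-headed pin fully home in the pocket marked with two dots. Then draw the index plunger straight out along its sloping bore, without forcing it sideways, about 40 mm, so that its turned groove is clear of the bore block but the rod stays in the bore, and finish while still gripping it there, the rod free in its bore and at rest. Leave the mug, spanner and oil can alone.

Things in the scene. Friction and masses are not known exactly. Their poses are not given: they have to be found in the camera images.
- fixture: Grey base plate 150 x 260 x 16 mm bolted to the bench; place and yaw vary. Origin: centre of its underside on the bench; x across its 150 mm side away from the robot, y along its 260 mm side. On its +y part an aluminium nest block 70 (x) x 150 (y) mm, top 56 mm above the bench, centre at x -10, y +55, with two pockets. On its -y part the bore block.
- bore_block: Steel block 48 x 48 x 75 mm fixed on the fixture between two 8 mm cheeks (along x, tops 86 mm above the bench), tilted 0.35 rad so that its top leans to fixture -x, toward the robot. Origin: centre of its underside, at fixture x 30, y -80, z 26 mm; z along the bore.
- pocket1 (a point): Centre of the mouth of the pocket marked with ONE black dot (the dot is 27 mm to its fixture -x side), in the top of the nest block. Vertical round hole 18 mm wide with a 2 mm chamfer, 37 mm deep. Axes as the fixture.
- pocket2 (a point): Centre of the mouth of the pocket marked with TWO black dots, 80 mm from pocket1 along fixture +y; same hole. Axes as the fixture.
- bore_mouth (a point): Centre of the mouth of the plunger's bore, in the top face of the bore block. z points out along the bore (up and leaning 0.35 rad toward fixture -x), y is fixture y. Plain bore 17.2 mm wide, 75 mm long, through the block, 96 mm above the bench; no spring, no latch.
- plunger: Loose turned-steel plunger, about 0.28 kg. Origin: underside centre of its collar; z along its axis to the knob. Below: rod 16 mm across, 70 mm long, dark groove 30 to 34 mm below the collar. Above: collar 26 mm across, 6 high; neck 14 across; dark cylindrical knob 30 across, 22 to 50 mm above the origin. Starts fully in, origin at bore_mouth; its height along bore_mouth z is how far it is drawn.
- plunger_knob (a point): Middle of the plunger's knob, on its axis, 36 mm above the plunger's origin; axes as the plunger. The sides of the knob can be gripped across fixture y from straight above or along its axis.
- rack: Plywood supply rack, fixed, 70 (x) x 130 (y) x 45 mm high, with two upright 19 mm holes, 35 mm either side of its middle along its y. Origin: centre of its underside; place and yaw vary. One pin stands in each hole; which is where varies.
- wide_pin: Steel pin: round head 40 mm across, 18 mm high; shank 16 mm across, 34 mm long, its last 7 mm tapered to 10 mm. Origin: underside centre of the head; z up through the head. 0.16 kg. Starts upright in the rack, head resting on the rack's top (45 mm above the bench). Fully home: head resting on the nest block, origin at the pocket's mouth.
- narrow_pin: Same as the wide pin, but its head is only 24 mm across (18 mm high); 0.10 kg.
- mug: White mug, 80 mm across, 95 mm high, beyond the work; leave alone. Origin: centre of its underside.
- spanner: Steel spanner lying flat beyond the fixture; leave alone. Origin: about its middle, on the bench.
- oil_can: Dark oil can, 60 mm across, 130 mm high, beyond the fixture; leave alone. Origin: centre of its underside.
There are look-alikes about, which are no part of the job. What is shaped like the narrow_pin but red is not meant. Several things have the shape of the plunger; the one meant has the colours described above.

How it is judged (in metres and radians):
On the way, in this order (a step that is already met when the one before it is completed fails the run):
1. the wide-headed pin is fully home in the one-dot pocket and let go, the plunger still in (horizontal distance between wide_pin and pocket1 below 0.004 m and z of wide_pin in the frame of pocket1 between -0.003 and 0.003 m and angle between wide_pin's own z axis and vertical below 0.08 rad and contact force between the fingers and wide_pin below 0.1 N and z of plunger in the frame of bore_mouth below 0.005 m), for 0.2 s.
2. then the narrow-headed pin is fully home in the two-dot pocket and let go, the plunger still in (all of step 1 and horizontal distance between narrow_pin and pocket2 below 0.004 m and z of narrow_pin in the frame of pocket2 between -0.003 and 0.003 m and angle between narrow_pin's own z axis and vertical below 0.08 rad and contact force between the fingers and narrow_pin below 0.1 N), for 0.2 s.
3. then the plunger is drawn 34 to 48 mm, in the grip (z of plunger in the frame of bore_mouth between 0.034 and 0.048 m and angle between the z axis of plunger and the z axis of bore_mouth, either way round below 0.07 rad and contact force between the fingers and plunger above 4 N), for 0.3 s.
At the end, for the whole second after the job is handed in: Both pins fully home in their pockets (within 3 mm in height, 4 mm sideways, upright) and let go; the plunger drawn 34 to 48 mm, in line with its bore within 0.07 rad, gripped by the fingers (over 4 N), at rest, and leaning on the bore block with less than 8 N (all of step 3 and horizontal distance between wide_pin and pocket1 below 0.004 m and z of wide_pin in the frame of pocket1 between -0.003 and 0.003 m and angle between each of wide_pin, narrow_pin's own z axis and vertical below 0.08 rad and contact force between the fingers and wide_pin below 0.1 N and horizontal distance between narrow_pin and pocket2 below 0.004 m and z of narrow_pin in the frame of pocket2 between -0.003 and 0.003 m and contact force between the fingers and narrow_pin below 0.1 N and linear speed of plunger below 0.02 m/s and contact force between plunger and fixture below 8 N); the arm keeps its last pose, push and grip.
It fails at once if the plunger is pulled out of its bore (drawn over 60 mm) (z of plunger in the frame of bore_mouth above 0.06 m).
It fails at once if the plunger is forced sideways in its bore (over 40 N) (contact force between plunger and fixture above 40 N).
It fails at once if the mug is moved over 20 mm (distance of mug from where it was at the start of the episode above 0.02 m).
It fails at once if the spanner is moved over 20 mm (distance of spanner from where it was at the start of the episode above 0.02 m).
It fails at once if the oil can is moved over 20 mm (distance of oil_can from where it was at the start of the episode above 0.02 m).
It also fails if it takes over 61 s, if anything falls off the work surface, if the arm or the gripper's body presses on something with over 40 N, if the wrist force passes 120 N, or if a joint passes its speed limit or range.

ROBOT

A 7-joint arm with a two-finger parallel gripper is mounted at the origin on the work surface. World frame = base frame: x ahead of the robot, y to its left, z up, the work surface at z = 0. Lengths are in m, angles in degrees, forces in N, time in s.
With the tool pointing down it reaches from about 0.425 to 0.875 m from the base axis. Payload 4.7 kg.
Tool frame: the origin (TCP) lies midway between the tips of the shut fingers; the grasp point (between the pads) lies 19 mm behind it; z points along the fingers, y is the direction in which the jaws open and shut (so a half turn about z gives the same grasp; the last joint's range is limited). The gripper opens to 87 mm and grips with 3 to 60 N. Pads are 19 mm wide; open, the fingers measure 117 mm over their backs; the gripper's body (75 mm by 190 mm) begins 51 mm behind the grasp point.
Start: joints at [-70.525, 18.392, -4.016, 83.108, 1.295, 78.541, -3.26], TCP at [0.208, 0.616, 0.195] pointing down, gripper open.
Joint ranges: [-163.93, 163.93], [-17.29, 119.83], [-79.2, 71.16], [3.27, 140.29], [-89.18, 269.18], [5.43, 117.66], [-154.24, 154.24]. Speed limits (degrees/s): [147.25, 147.25, 180, 180, 180, 180, 180].

INTERFACE

Orientations are given as [roll, pitch, yaw] about the fixed x, y, z axes, in that order (R = Rz(yaw) Ry(pitch) Rx(roll)).
In Python, from cell import env gives the robot as it stands. The module is installed in compiled form; this text tells all that it offers.
- The arm moves only by the tool servo_tool, never from a script. Its argument "plan" is a list of rows, each a list of 3 entries, a list of its own where there are three numbers: the opening, from 0 (shut) to 1 (fully open), then the shift along the tool's x, y, z in cm, then the turn, a rotation vector about the tool's x, y, z in degrees. A call has 1 to 20 rows; each row shifts and turns the pose as measured when the row begins, along the tool's axes as they then stand; what a row does not reach is not made up. A row lasts 1/12 s, in which the tool goes at most 41.7 mm and 7.16 degrees, less where a joint would pass 70% of its speed; a pose out of reach is approached as far as the arm can. A call is refused whole if a number of a shift passes 4.17 or a number of a turn 7.16, either way. A call with a gripper value outside its range is refused whole. The fingers move at their own pace and stop on an object; "force" is the grip in N (left out, the last holds). Time passes only in rows, so rows that do not move let the fingers close. It gives the time, the measured TCP pose, the force and the opening at its end, in the units of the state.
- env.get_obs(): the state, without advancing time (a new reading comes with each control period).
- env.read_camera(name): name is "side" or "top" or "wrist"; returns a dict with "image" (420x560x3 uint8, blue, green, red), "fx", "fy", "cx", "cy" (pixels), "rvec" (rotation vector, rad) and "tvec" (3), from world to camera coordinates, as OpenCV has them; the wrist camera has in their place "T_tool_cam" (4x4, takes a point from camera to tool coordinates, whose origin is the TCP and whose axes are the flange's). Camera axes: x right, y down, z forward; pixel columns grow to the right and rows downward; lengths in m; the calibration is good to about 2 mm. A picture is of the moment at which its call begins: read the wrist's pose just before it. There is no depth.
- env.sign_off(): hands the job in, once; it reports no verdict.
The state is a dict: "time_s": time; "qpos": joint angles; "joint_velocities": joint speeds; "effort": joint torques, N m; "tool_pos": TCP position; "tool_rot": TCP orientation; "force": force on the tool from outside, world axes, zero at the start; "wrist_torque": the same for the moment, N m; "grip_width": finger opening in m.
Only numpy, scipy, OpenCV 4.12 (cv2) and the standard library are available. Lean on these libraries where they do the work, as an engineer would, in place of code of your own. Each camera call takes 0.05 s, during which the arm holds its last target. There are 200 camera calls.

## Working session

There is one attempt and no reset: what is moved stays moved. The work goes in short steps, Python scripts to look and compute and a tool call to move; the robot and the scene stay as the last step left them, time stands still between calls to the robot, and variables do not carry over. Pictures are saved under pics/ and viewed, about 8 in all and at most 12, crops included, and the job is handed in when it is done.

Besides the shell and the picture viewer there is one more tool, called after ">>>" as a command line: name --argument value ..., lists and objects as JSON in quotes. servo_tool: Moves the arm, as the interface text tells. Its arguments: {"type":"object","properties":{"plan":{"type":"array"},"force":{"type":"number"}},"required":["plan"]}

```bash
mkdir -p pics
cat > h.py <<'E'
import numpy as np, cv2
from cell import env
from scipy.spatial.transform import Rotation as R
def snap(n,f):
    o=env.get_obs(); c=env.read_camera(n); cv2.imwrite(f,c['image'])
    K=np.array([[c['fx'],0,c['cx']],[0,c['fy'],c['cy']],[0,0,1.]])
    if n=='wrist':
        T=np.eye(4);T[:3,:3]=R.from_euler('xyz',o['tool_rot'],degrees=True).as_matrix();T[:3,3]=o['tool_pos']
        W=T@np.array(c['T_tool_cam'])
    else:
        M=np.eye(4);M[:3,:3]=cv2.Rodrigues(np.array(c['rvec'],float))[0];M[:3,3]=np.ravel(c['tvec']);W=np.linalg.inv(M)
    np.savez(f+'.npz',K=K,W=W)
    return c['image']
def px(f,u,v,z):
    d=np.load(f+'.npz');r=d['W'][:3,:3]@np.linalg.inv(d['K'])@[u,v,1];o=d['W'][:3,3]
    return o+r*(z-o[2])/r[2]
def proj(f,P):
    d=np.load(f+'.npz');M=np.linalg.inv(d['W']);p=(np.atleast_2d(P)@M[:3,:3].T+M[:3,3])@d['K'].T
    return p[:,:2]/p[:,2:]
E
python3 - <<'E'
from h import *
print(env.get_obs())
a=snap('top','pics/top0.png');b=snap('side','pics/side0.png')
for f in ['top0','side0']:
    d=np.load(f'pics/{f}.png.npz');print(d['K'],d['W'])
E
```

```text
{'time_s': 0.0, 'qpos': array([-70.52746185,  18.4391165 ,  -4.01524062,  83.17474517,
         1.29388307,  78.54216677,  -3.25942484]), 'joint_velocities': array([ 0.07219075, -0.07547597,  0.01032459, -0.01194908,  0.0218673 ,
       -0.01244367, -0.00504702]), 'effort': array([-4.64404475e-04, -4.91294575e+01, -4.04298278e-01, -3.12526846e+01,
       -6.38725958e-02,  4.38307668e-02,  1.67934240e-04]), 'tool_pos': array([0.20786919, 0.61521588, 0.19406227]), 'tool_rot': array([-1.79889154e+02,  4.83114702e-03,  1.61337289e+02]), 'force': array([ 0.32697702, -0.09764923,  0.44606916]), 'wrist_torque': array([ 0.04036584, -0.0273723 , -0.00714054]), 'grip_width': 0.08691944150453726}
[[545.1004314    0.         280.01819961]
 [  0.         545.1004314  201.57988857]
 [  0.           0.           1.        ]] [[ 0.01560505 -0.99020027  0.1387801   0.39028013]
 [-0.99978636 -0.01357104  0.01559064 -0.0022278 ]
 [-0.01355446 -0.13899375 -0.99020049  1.24692126]
 [ 0.          0.          0.          1.        ]]
[[484.6822993    0.         272.83511009]
 [  0.         484.6822993  201.29503295]
 [  0.           0.           1.        ]] [[-0.90562644 -0.30178932  0.2979328   0.26808926]
 [-0.42389524  0.62367373 -0.65676777  0.67915637]
 [ 0.01239264 -0.72107855 -0.69274248  0.84333403]
 [ 0.          0.          0.          1.        ]]
```

View pics/top0.png

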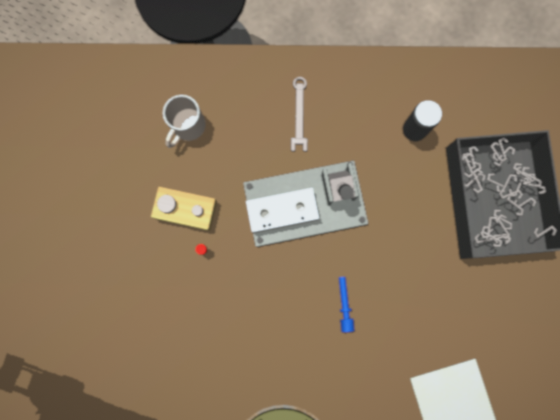

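View pics/side0.png

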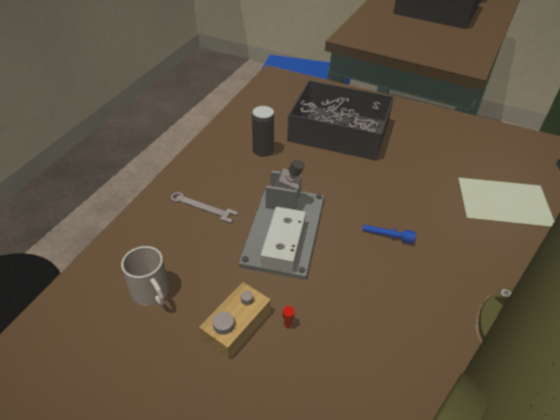

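The top picture shows the rack at (184,209), with the wide pin at (167,204) and the narrow pin at (197,211). The pockets are at (264,213) and (300,206), and the plunger knob is at (346,191). The red pin and blue plunger are decoys. Next I'll enlarge the work area.

Run:
```python
from h import *
f='pics/top0.png';im=cv2.imread(f)
c=cv2.resize(im[150:260,145:375],None,fx=3.4,fy=3.4,interpolation=cv2.INTER_CUBIC);cv2.imwrite('pics/crop0.png',c)
for n,u,v,z in [('wide',167,204,.063),('nar',197,211,.063),('pA',264,213,.056),('pB',300,206,.056),('knob',346,191,.14),('red',202,250,.03)]: print(n,px(f,u,v,z).round(4))
```

```text
wide [0.5474 0.2648 0.063 ]
nar [0.5329 0.1981 0.063 ]
pA [0.5313 0.0514 0.056 ]
pB [ 0.548  -0.0276  0.056 ]
knob [ 0.5692 -0.1199  0.14  ]
red [0.4494 0.1893 0.03  ]
```

View pics/crop0.png

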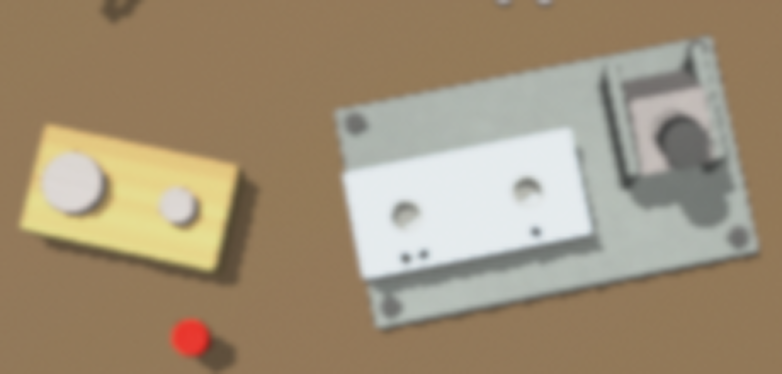

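```bash
cat >> h.py <<'E'
def plan(P,rpy,n=None,vmax=3.8,wmax=6.9,o=None):
    "rows from the measured pose straight to P (m), rpy (deg)"
    o=o or env.get_obs(); A=R.from_euler('xyz',o['tool_rot'],degrees=True);p=np.array(o['tool_pos']);B=R.from_euler('xyz',rpy,degrees=True)
    w=(A.inv()*B).as_rotvec(degrees=True); d=(np.array(P)-p)*100
    n=n or max(1,int(np.ceil(max(np.linalg.norm(d)/vmax,np.linalg.norm(w)/wmax))))
    print('n',n,'turn/row',(w/n).round(2).tolist())
    for i in range(n):
        print((A*R.from_rotvec(w*i/n,degrees=True)).inv().apply(d/n).round(2).tolist(),end=', ')
    print()
E
python3 - <<'E'
from h import *
c=env.read_camera('wrist');print(np.array(c['T_tool_cam']).round(3),c['fx'],c['cx'],c['cy'])
plan([.535,.225,.24],[180,0,77.7])
E
```

```text
[[ 0.    -0.953 -0.302  0.083]
 [ 1.     0.     0.     0.001]
 [ 0.    -0.302  0.953 -0.19 ]
 [ 0.     0.     0.     1.   ]] 299.0092917535502 282.2965496704859 210.028344338086
n 14 turn/row [-0.0, 0.0, 5.97]
[-3.11, -1.89, -0.32], [-3.29, -1.56, -0.32], [-3.43, -1.21, -0.32], [-3.54, -0.85, -0.32], [-3.61, -0.47, -0.32], [-3.64, -0.1, -0.32], [-3.63, 0.28, -0.33], [-3.58, 0.66, -0.33], [-3.49, 1.03, -0.33], [-3.36, 1.39, -0.33], [-3.2, 1.73, -0.33], [-3.0, 2.05, -0.33], [-2.77, 2.35, -0.33], [-2.51, 2.63, -0.33],
```

>>> servo_tool --plan '[[1,[-3.1,-1.9,-0.3],[0,0,6]],[1,[-3.3,-1.6,-0.3],[0,0,6]],[1,[-3.4,-1.2,-0.3],[0,0,6]],[1,[-3.5,-0.9,-0.3],[0,0,6]],[1,[-3.6,-0.5,-0.3],[0,0,6]],[1,[-3.6,-0.1,-0.3],[0,0,6]],[1,[-3.6,0.3,-0.3],[0,0,6]],[1,[-3.6,0.7,-0.3],[0,0,6]],[1,[-3.5,1.0,-0.3],[0,0,6]],[1,[-3.4,1.4,-0.3],[0,0,6]],[1,[-3.2,1.7,-0.3],[0,0,6]],[1,[-3.0,2.1,-0.3],[0,0,6]],[1,[-2.8,2.4,-0.3],[0,0,6]],[1,[-2.5,2.6,-0.3],[0,0,6]],[1,[0,0,0],[0,0,0]],[1,[0,0,0],[0,0,0]]]'

```text
time_s: 1.48
tool_pos: [0.5313, 0.1942, 0.2305]
tool_rot: [-179.7, 0.5, 73.4]
force: [-1.2, 1.1, -0.8]
grip_width: 0.0864
```

Run:
```python
from h import *
o=env.get_obs();print(o['time_s'],o['tool_pos'],o['tool_rot'],o['qpos'].round(0))
snap('wrist','pics/w1.png')
for q in [(.5474,.2648,.063),(.5329,.1981,.063)]: print(proj('pics/w1.png',q))
```

```text
1.4833 [0.53125785 0.19422052 0.23053441] [-179.67540763    0.5346754    73.40991643] [-44.   8.  23.  93.  -3.  81. -37.]
[[278.9179473  124.78143693]]
[[283.3225743  182.73838748]]
```

View pics/w1.png

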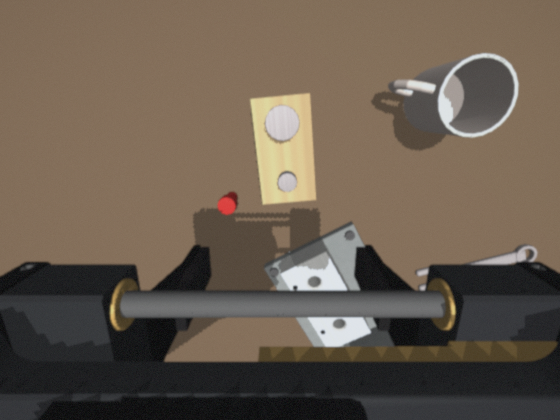

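The wrist view shows the wide head at (282,123) and the narrow head at (287,182), within 4 px of the top-camera prediction. I'll refine both with centroids.

```bash
cat >> h.py <<'E'
def heads(f,rois,z=.063):
    im=cv2.imread(f);im4=cv2.resize(im,None,fx=4,fy=4,interpolation=cv2.INTER_CUBIC)
    hsv=cv2.cvtColor(im4,cv2.COLOR_BGR2HSV);out=[]
    for (u,v,r) in rois:
        m=((hsv[...,1]<60)&(hsv[...,2]>110)).astype(np.uint8)
        k=np.zeros_like(m);cv2.circle(k,(int(4*u),int(4*v)),4*r,1,-1);m*=k
        c=max(cv2.findContours(m,cv2.RETR_EXTERNAL,cv2.CHAIN_APPROX_NONE)[0],key=cv2.contourArea)
        e=cv2.fitEllipse(cv2.convexHull(c));uv=(np.array(e[0])-1.5)/4
        P=px(f,*uv,z);out.append(P);print(f,uv.round(1),(np.array(e[1])/4).round(1),P.round(4))
    return out
E
python3 - <<'E'
from h import *
a=heads('pics/top0.png',[(167,204,13),(197,211,9)]);b=heads('pics/w1.png',[(282,123,24),(287.5,181.5,15)])
for q in (a,b):
    d=q[0]-q[1];print(np.hypot(*d[:2]),np.degrees(np.arctan2(-d[0],d[1])))
im=cv2.imread('pics/top0.png')
print(px('pics/top0.png',280,200,.063))
E
```

```text
pics/top0.png [166.  203.5] [18.1 18.8] [0.5485 0.267  0.063 ]
pics/top0.png [196.8 210.1] [10.6 11.5] [0.5349 0.1985 0.063 ]
pics/w1.png [281.6 122.4] [35.  36.7] [0.5511 0.2664 0.063 ]
pics/w1.png [286.8 181.4] [19.7 21.1] [0.5374 0.1985 0.063 ]
0.06982100094124162 -11.288267517866316
0.06927213305635713 -11.391037903702314
[0.55971068 0.01650753 0.063     ]
```

Run:
```python
from h import *
plan([.550,.2665,.11],[180,0,78.6],n=5)
```

```text
n 5 turn/row [-0.06, 0.12, -1.05]
[1.54, -0.06, 2.4], [1.53, -0.03, 2.4], [1.53, -0.01, 2.4], [1.52, 0.02, 2.41], [1.52, 0.04, 2.41],
```

>>> servo_tool --plan '[[0.75,[1.7,0,2.6],[0,0,-1.2]],[0.75,[1.7,0,2.6],[0,0,-1.2]],[0.75,[1.7,0,2.6],[0,0,-1.2]],[0.75,[1.7,0,2.6],[0,0,-1.2]],[0.75,[1.6,0,2.6],[0,0,-1]],[0.75,[0,0,0],[0,0,0]],[0.75,[0,0,0],[0,0,0]],[0.75,[0,0,0],[0,0,0]]]'

```text
time_s: 2.2
tool_pos: [0.547, 0.2848, 0.0959]
tool_rot: [-179.6, 0.3, 80.4]
force: [-0.7, 0.8, 0.7]
grip_width: 0.0658
```

Run:
```python
from h import *
snap('wrist','pics/w2.png')
print(proj('pics/w2.png',[(.550,.2665,.063),(.536,.1985,.063)]))
plan([.550,.2665,.047],[180,0,78.6])
```

```text
[[289.43788467 246.25841756]
 [286.12751549 317.75684715]]
n 2 turn/row [-0.16, 0.14, 0.86]
[-0.86, 0.28, 2.49], [-0.87, 0.29, 2.48],
```

View pics/w2.png

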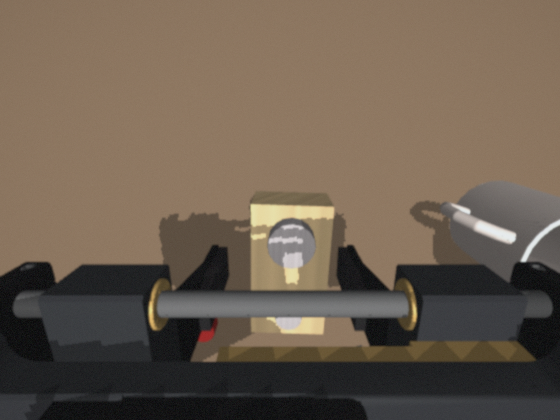

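The wide head is at (292,243), between the fingertips, about 2 mm from the prediction. I'll approach in two stages.

>>> servo_tool --plan '[[0.75,[-0.9,0.3,0.9],[0,0,0.9]],[0.75,[-0.7,0.3,0.8],[0,0,0.7]],[0.75,[0,0,0],[0,0,0]],[0.75,[0,0,0],[0,0,0]]]'

```text
time_s: 2.58
tool_pos: [0.5539, 0.2643, 0.0834]
tool_rot: [180.0, 0.0, 78.3]
force: [-0.3, -0.6, -0.4]
grip_width: 0.0656
```

Run:
```python
from h import *
plan([.5507,.267,.047],[180,0,78.6],n=3)
```

```text
n 3 turn/row [0.01, 0.01, -0.09]
[0.07, -0.12, 1.21], [0.07, -0.12, 1.21], [0.07, -0.12, 1.21],
```

>>> servo_tool --plan '[[0.75,[0.1,-0.1,1.2],[0,0,0]],[0.75,[0.05,-0.1,1.1],[0,0,0]],[0.75,[0.05,-0.1,0.9],[0,0,0]],[0.75,[0,0,0],[0,0,0]],[0.75,[0,0,0],[0,0,0]]]' --force 25

```text
time_s: 3.0
tool_pos: [0.552, 0.2655, 0.0488]
tool_rot: [179.9, -0.0, 78.2]
force: [1.1, 1.1, -0.9]
grip_width: 0.065
```

Run:
```python
from h import *
plan([.5507,.267,.047],[180,0,78.6],n=1)
```

```text
n 1 turn/row [0.1, -0.04, -0.43]
[0.12, -0.16, 0.18],
```

>>> servo_tool --plan '[[0.75,[0.12,-0.1,0.15],[0,0,-0.4]],[0,[0,0,0],[0,0,0]],[0,[0,0,0],[0,0,0]],[0,[0,0,0],[0,0,0]],[0,[0,0,0],[0,0,0]],[0,[0,0,0],[0,0,0]],[0,[0,0,0],[0,0,0]],[0,[0,0,0],[0,0,0]]]'

```text
time_s: 3.67
tool_pos: [0.5515, 0.2684, 0.0479]
tool_rot: [179.9, -0.1, 78.7]
force: [-0.3, -0.2, -0.4]
grip_width: 0.0265
```

The opening is 26.5 mm, but the head is 40 mm, so I need to look.

Run:
```python
from h import *
print(env.get_obs()['grip_width'])
a=snap('wrist','pics/w3.png');b=snap('side','pics/s3.png')
b=cv2.resize(b[250:390,150:350],None,fx=3,fy=3)
cv2.imwrite('pics/c3.png',np.hstack([cv2.resize(a[150:390,180:400],None,fx=1.75,fy=1.75)[:420,:],b[:420,:410]])); print(env.get_obs()['grip_width'])
```

```text
0.02651810836098834
0.018464431948216238
```

View pics/c3.png

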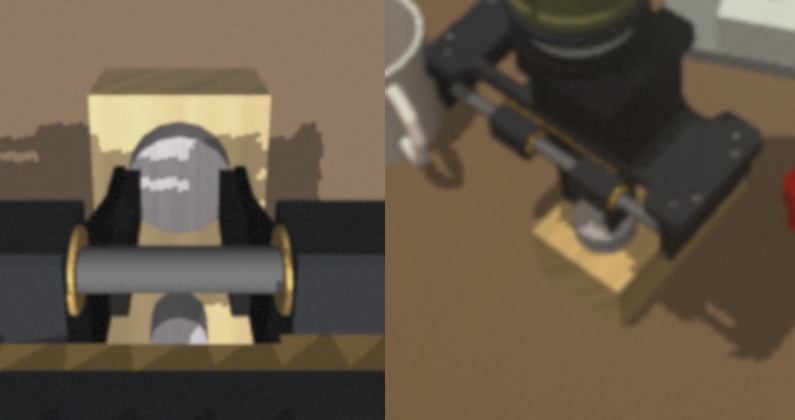

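Run:
```python
from h import *
o=env.get_obs();p=np.array(o['tool_pos']);y=R.from_euler('xyz',o['tool_rot'],degrees=True).as_matrix()[:,1]
for q in [p,p+.013*y,p-.013*y,[.5507,.267,.063],[.5507,.267,.045]]:
    u=proj('pics/s3.png',q)[0];print(np.round(q,3),u.round(1),((u-[150,250])*3+[385,0]).round(0))
```

```text
[0.552 0.268 0.048] [223.4 325.4] [605. 226.]
[0.564 0.266 0.048] [218.1 321.8] [589. 215.]
[0.539 0.271 0.048] [228.7 329.1] [621. 237.]
[0.551 0.267 0.063] [223.6 320.6] [606. 212.]
[0.551 0.267 0.045] [224.2 325.8] [608. 228.]
```

>>> servo_tool --plan '[[0.75,[0,0,-0.2],[0,0,0]],[0.75,[0,0,0],[0,0,0]],[0.75,[0,0,0],[0,0,0]],[0.75,[0,0,0],[0,0,0]],[0.75,[0,0,0],[0,0,0]],[0.75,[0,0,0],[0,0,0]],[0.75,[0,0,0],[0,0,0]],[0.75,[0,0,0],[0,0,0]],[0.75,[0,0,0],[0,0,0]]]'

```text
time_s: 4.52
tool_pos: [0.5515, 0.2682, 0.0501]
tool_rot: [179.9, -0.1, 78.7]
force: [0.7, 0.1, -0.4]
grip_width: 0.0635
```

>>> servo_tool --plan '[[0.58,[0,0,0],[0,0,0]],[0.58,[0,0,0],[0,0,0]],[0.58,[0,0,0],[0,0,0]],[0.58,[0,0,0.3],[0,0,0]],[0.58,[0,0,0.3],[0,0,0]],[0.58,[0,0,0],[0,0,0]],[0.58,[0,0,0],[0,0,0]]]'

```text
time_s: 5.1
tool_pos: [0.5514, 0.2682, 0.0433]
tool_rot: [179.9, -0.1, 78.7]
force: [0.3, 0.7, 0.7]
grip_width: 0.0504
```

Run:
```python
from h import *
a=snap('wrist','pics/w4.png');b=snap('side','pics/s4.png');print(env.get_obs()['force'],env.get_obs()['grip_width'])
b=cv2.resize(b[280:370,180:280],None,fx=4.6,fy=4.6,interpolation=cv2.INTER_CUBIC)
cv2.imwrite('pics/c4.png',np.hstack([cv2.resize(a[150:390,180:390],None,fx=1.62,fy=1.725),b[:414,:]]))
```

```text
[-0.05408187  0.36577101 -1.28225814] 0.05042889364487584
```

View pics/c4.png

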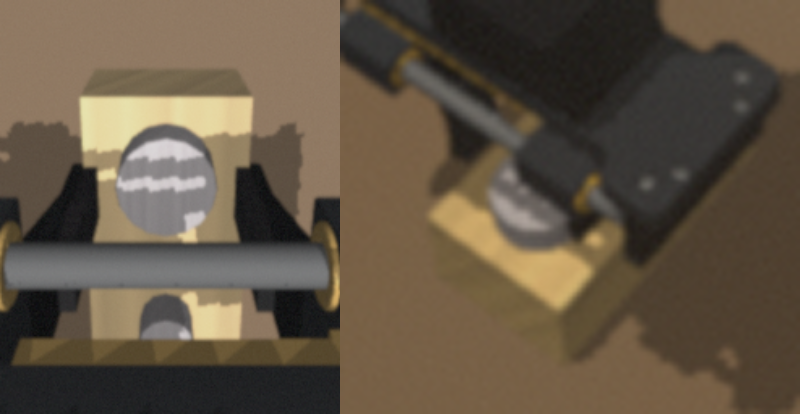

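The fingertips are still above the rack top although the tool reads 43 mm, so the opened tips sit higher than the nominal TCP. I'll feel down gently for contact.

>>> servo_tool --plan '[[0.58,[0,0,0.2],[0,0,0]],[0.58,[0,0,0.2],[0,0,0]],[0.58,[0,0,0.2],[0,0,0]],[0.58,[0,0,0],[0,0,0]]]'

```text
time_s: 5.53
tool_pos: [0.5516, 0.2683, 0.037]
tool_rot: [179.9, -0.1, 78.7]
force: [-1.2, -0.3, 0.3]
grip_width: 0.0506
```

>>> servo_tool --plan '[[0.58,[0,0,0.2],[0,0,0]],[0.58,[0,0,0.2],[0,0,0]],[0.58,[0,0,0],[0,0,0]]]'

```text
time_s: 5.78
tool_pos: [0.5516, 0.2683, 0.0325]
tool_rot: [179.9, -0.1, 78.7]
force: [-0.8, 0.1, -0.3]
grip_width: 0.0505
```

>>> servo_tool --plan '[[0,[0,0,0.1],[0,0,0]],[0,[0,0,0],[0,0,0]],[0,[0,0,0],[0,0,0]],[0,[0,0,0],[0,0,0]],[0,[0,0,0],[0,0,0]],[0,[0,0,0],[0,0,0]]]'

```text
time_s: 6.28
tool_pos: [0.5515, 0.2683, 0.0312]
tool_rot: [179.9, -0.1, 78.7]
force: [0.1, 0.5, -0.3]
grip_width: 0.0386
```

Width holds at 38.6 mm, so the head is gripped. The fingertips sit about 15 mm behind the nominal TCP, and the pin origin is at TCP z + 13.8 mm. Next I'll lift and work out the nest pose from the top view.

>>> servo_tool --plan '[[0,[0,0,-0.6],[0,0,0]],[0,[0,0,-1.2],[0,0,0]],[0,[0,0,-1.5],[0,0,0]],[0,[0,0,-1.5],[0,0,0]],[0,[0,0,-1.5],[0,0,0]],[0,[0,0,-1.5],[0,0,0]],[0,[0,0,0],[0,0,0]],[0,[0,0,0],[0,0,0]]]' --force 30

```text
time_s: 6.95
tool_pos: [0.5514, 0.2676, 0.1164]
tool_rot: [179.8, -0.1, 78.7]
force: [-1.0, -0.2, -1.9]
grip_width: 0.0384
```

Run:
```python
from h import *
f='pics/top0.png'
im=cv2.imread(f);g=cv2.resize(im,None,fx=4,fy=4,interpolation=cv2.INTER_CUBIC)
# nest top: bright, white; keep a window
m=(g.min(2)>195).astype(np.uint8);k=np.zeros_like(m);k[4*180:4*240,4*240:4*325]=1;m*=k
c=max(cv2.findContours(m,cv2.RETR_EXTERNAL,cv2.CHAIN_APPROX_NONE)[0],key=cv2.contourArea)
r=cv2.minAreaRect(c);b=(cv2.boxPoints(r)-1.5)/4
P=np.array([px(f,*q,.056) for q in b]);print(b.round(1).tolist());print(P.round(4),[np.linalg.norm(P[i]-P[i-1]).round(4) for i in range(4)])
C=P.mean(0);e=[P[i]-P[i-1] for i in range(4)];L=max(e[:2],key=np.linalg.norm);y=L/np.linalg.norm(L)*np.sign(L[1])
print('yaw',np.degrees(np.arctan2(-y[0],y[1])),'C',C,'p1',C-.04*y,'p2',C+.04*y)
# dark hole blobs & dots
hs=(g.max(2)<175).astype(np.uint8);nm=np.zeros_like(m);cv2.fillPoly(nm,[cv2.convexHull(c)],1);hs*=cv2.erode(nm,np.ones((9,9)))
n,l,s,ce=cv2.connectedComponentsWithStats(hs)
for i in range(1,n):
    if s[i,4]>20: uv=(ce[i]-1.5)/4;print(s[i,2:]/4,uv.round(1),px(f,*uv,.056).round(4))
```

```text
[[245.1999969482422, 200.0], [312.6000061035156, 186.5], [318.8999938964844, 217.8000030517578], [251.5, 231.3000030517578]]
[[ 0.5598  0.0934  0.056 ]
 [ 0.5919 -0.0552  0.056 ]
 [ 0.5224 -0.0694  0.056 ]
 [ 0.4906  0.078   0.056 ]] [np.float64(0.0709), np.float64(0.152), np.float64(0.071), np.float64(0.1508)]
yaw 12.218969201216607 C [0.541169   0.01170079 0.056     ] p1 [ 0.54963493 -0.02739305  0.056     ] p2 [0.53270306 0.05079462 0.056     ]
[ 7.    3.75 81.75] [299.6 204. ] [ 0.5523 -0.0268  0.056 ]
[ 7.   5.5 91. ] [263.2 211.4] [0.5349 0.0531 0.056 ]
[ 2.25  2.   12.75] [302.2 217.8] [ 0.522  -0.0327  0.056 ]
[ 1.75  1.75 10.75] [269.2 224.4] [0.5063 0.0396 0.056 ]
[ 2.25  2.5  17.5 ] [263.9 225.5] [0.5037 0.051  0.056 ]
```

Run:
```python
from h import *
plan([.561,-.0715,.155],[180,0,102.2],n=11)
```

```text
n 11 turn/row [0.02, -0.0, -2.14]
[-3.0, 0.69, -0.35], [-3.03, 0.58, -0.35], [-3.05, 0.47, -0.35], [-3.06, 0.35, -0.35], [-3.07, 0.24, -0.35], [-3.08, 0.12, -0.35], [-3.08, 0.01, -0.35], [-3.08, -0.11, -0.35], [-3.08, -0.22, -0.35], [-3.06, -0.34, -0.35], [-3.05, -0.45, -0.35],
```

>>> servo_tool --plan '[[0,[-2.0,0.5,-0.6],[0,0,-2.1]],[0,[-3.0,0.6,-0.4],[0,0,-2.1]],[0,[-3.0,0.5,-0.4],[0,0,-2.1]],[0,[-3.1,0.4,-0.4],[0,0,-2.1]],[0,[-3.1,0.2,-0.4],[0,0,-2.1]],[0,[-3.1,0.1,-0.4],[0,0,-2.1]],[0,[-3.1,0,-0.4],[0,0,-2.1]],[0,[-3.1,-0.1,-0.4],[0,0,-2.1]],[0,[-3.1,-0.2,-0.4],[0,0,-2.1]],[0,[-3.0,-0.3,-0.2],[0,0,-2.1]],[0,[-2.0,-0.3,0],[0,0,-2.1]],[0,[-1.0,-0.2,0],[0,0,-1]],[0,[0,0,0],[0,0,0]],[0,[0,0,0],[0,0,0]],[0,[0,0,0],[0,0,0]]]'

```text
time_s: 8.2
tool_pos: [0.5561, -0.074, 0.1472]
tool_rot: [-179.3, -0.1, 104.2]
force: [-0.9, -0.0, -2.0]
grip_width: 0.0382
```

Run:
```python
from h import *
im=snap('wrist','pics/w5.png');print(env.get_obs()['qpos'].round())
pr=proj('pics/w5.png',[(.5496,-.0274,.056),(.5327,.0508,.056)]);print(pr)
cv2.imwrite('pics/w5c.png',cv2.resize(im[0:320,130:430],(720,768))[:600])
```

```text
[-22.  10.  30. 100.  -5.  72.  24.]
[[288.17064137 157.37229535]
 [291.94812206  63.23268228]]
```

View pics/w5c.png

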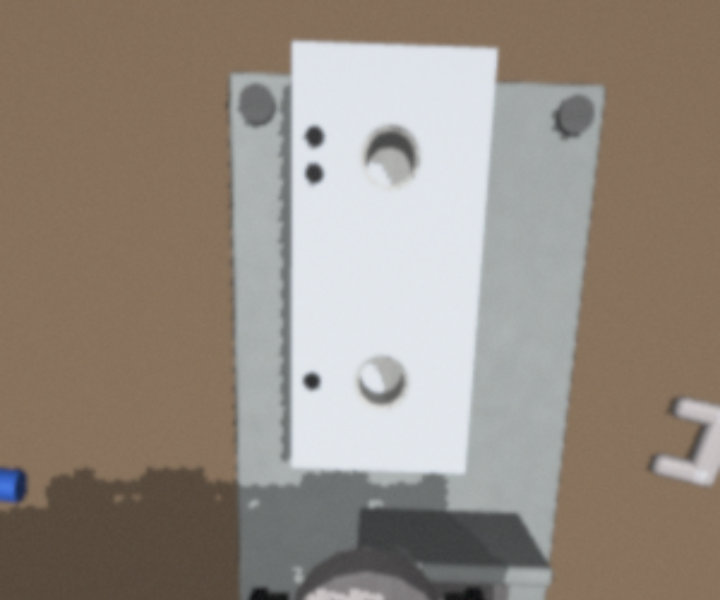

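The pockets are at crop (382,381) with one dot and (391,156) with two dots, which is full-frame (289.2,158.7) and (292.9,65). That agrees with the top view to about 1.5 mm.

Run:
```python
from h import *
f='pics/w5.png'
a=px(f,289.2-.3,158.7-.3,.056);b=px(f,292.9-.3,65-.3,.056);print(a,b,np.linalg.norm(a-b),np.degrees(np.arctan2(-(b-a)[0],(b-a)[1])))
plan([.552,-.028,.11],[180,0,102.2],n=3)
```

```text
[ 0.55050129 -0.02815723  0.056     ] [0.53353115 0.04983232 0.056     ] 0.07981450849900788 12.27592125408818
n 3 turn/row [-0.22, -0.05, 0.67]
[1.49, 0.25, 1.24], [1.5, 0.23, 1.24], [1.5, 0.21, 1.24],
```

>>> servo_tool --plan '[[0,[1.3,0.1,1.1],[-0.2,0,0.7]],[0,[1.6,0.1,1.1],[-0.3,0,0.7]],[0,[1.3,0.1,0.9],[-0.2,0,0.5]],[0,[0,0,0],[0,0,0]],[0,[0,0,0],[0,0,0]]]'

```text
time_s: 8.67
tool_pos: [0.549, -0.0232, 0.1148]
tool_rot: [179.9, -0.2, 102.7]
force: [0.6, -0.8, -0.6]
grip_width: 0.0382
```

Run:
```python
from h import *
plan([.5503,-.026,.085],[180,0,102.2],n=2)
```

```text
n 2 turn/row [0.04, -0.12, 0.26]
[-0.16, 0.03, 1.49], [-0.15, 0.03, 1.49],
```

>>> servo_tool --plan '[[0,[-0.15,0,1.3],[0,-0.1,0.3]],[0,[-0.1,0,1.2],[0,-0.1,0.2]],[0,[0,0,0],[0,0,0]],[0,[0,0,0],[0,0,0]]]'

```text
time_s: 9.0
tool_pos: [0.5513, -0.0246, 0.0905]
tool_rot: [179.8, -0.0, 102.4]
force: [0.4, -1.1, -2.1]
grip_width: 0.0383
```

Run:
```python
from h import *
plan([.5503,-.026,.065],[180,0,102.2],n=4)
```

```text
n 4 turn/row [0.05, -0.0, 0.06]
[-0.03, -0.03, 0.64], [-0.03, -0.03, 0.64], [-0.03, -0.03, 0.64], [-0.03, -0.03, 0.64],
```

>>> servo_tool --plan '[[0,[-0.1,-0.1,0.6],[0,0,0]],[0,[-0.05,-0.05,0.6],[0,0,0]],[0,[0,0,0.5],[0,0,0]],[0,[0,0,0.5],[0,0,0]],[0,[0,0,0.4],[0,0,0]],[0,[0,0,0],[0,0,0]]]'

```text
time_s: 9.5
tool_pos: [0.5501, -0.028, 0.0639]
tool_rot: [179.8, -0.0, 102.3]
force: [-0.5, 0.1, -0.6]
grip_width: 0.0383
```

>>> servo_tool --plan '[[0,[0,0,0.4],[0,0,0]],[0,[0,0,0.4],[0,0,0]],[0,[0,0,0.4],[0,0,0]],[0,[0,0,0],[0,0,0]]]'

```text
time_s: 9.83
tool_pos: [0.55, -0.0276, 0.0503]
tool_rot: [179.8, -0.0, 102.3]
force: [-0.7, 0.6, -1.5]
grip_width: 0.0381
```

>>> servo_tool --plan '[[0,[0,0,0.4],[0,0,0]],[0,[0,0,0.3],[0,0,0]],[0,[0,0,0.2],[0,0,0]],[0,[0,0,0.2],[0,0,0]],[0,[0,0,0],[0,0,0]]]'

```text
time_s: 10.25
tool_pos: [0.5504, -0.0274, 0.0426]
tool_rot: [179.8, -0.2, 102.3]
force: [-1.6, -0.1, -2.3]
grip_width: 0.0381
```

>>> servo_tool --plan '[[0,[0,0,0.15],[0,0,0]],[0,[0,0,0],[0,0,0]]]'

```text
time_s: 10.42
tool_pos: [0.5504, -0.0272, 0.0422]
tool_rot: [179.8, -0.2, 102.3]
force: [-1.3, -0.2, -1.1]
grip_width: 0.0384
```

>>> servo_tool --plan '[[0.58,[0,0,0],[0,0,0]],[0.58,[0,0,0],[0,0,0]],[0.58,[0,0,0],[0,0,0]],[0.58,[0,0,0],[0,0,0]]]'

```text
time_s: 10.75
tool_pos: [0.5524, -0.0275, 0.0422]
tool_rot: [179.6, -0.1, 102.3]
force: [0.8, -0.3, -0.1]
grip_width: 0.0495
```

>>> servo_tool --plan '[[0.58,[0,0,-0.8],[0,0,0]],[0.58,[0,0,-2],[0,0,0]],[0.58,[0,0,-2.5],[0,0,0]],[0.58,[0,0,-1.5],[0,0,0]],[0.45,[0,0,0],[0,0,0]]]'

```text
time_s: 11.17
tool_pos: [0.5518, -0.0284, 0.1131]
tool_rot: [179.7, -0.0, 102.3]
force: [-0.1, -0.6, 0.6]
grip_width: 0.0481
```

Run:
```python
from h import *
snap('wrist','pics/w6.png')
plan([.536,.1985,.085],[180,0,78.6],n=9)
```

```text
n 9 turn/row [0.03, -0.01, 2.63]
[2.5, 0.37, 0.3], [2.51, 0.25, 0.3], [2.52, 0.14, 0.3], [2.53, 0.02, 0.3], [2.52, -0.09, 0.3], [2.52, -0.21, 0.3], [2.51, -0.32, 0.3], [2.49, -0.44, 0.3], [2.47, -0.55, 0.3],
```

>>> servo_tool --plan '[[0.45,[2.0,0.3,0],[0,0,2.6]],[0.45,[2.5,0.3,0.1],[0,0,2.6]],[0.45,[2.5,0.2,0.2],[0,0,2.6]],[0.45,[2.5,0,0.2],[0,0,2.6]],[0.45,[2.5,-0.1,0.2],[0,0,2.6]],[0.45,[2.5,-0.2,0.2],[0,0,2.6]],[0.45,[2.5,-0.3,0.2],[0,0,2.6]],[0.45,[2.5,-0.4,0.2],[0,0,2.6]],[0.45,[1.7,-0.4,0.1],[0,0,2]],[0.45,[0.8,-0.3,0],[0,0,1]],[0.45,[0,0,0],[0,0,0]],[0.45,[0,0,0],[0,0,0]]]'

```text
time_s: 12.22
tool_pos: [0.5322, 0.1994, 0.0848]
tool_rot: [-179.7, 0.4, 77.1]
force: [-0.8, -0.3, -0.1]
grip_width: 0.0389
```

Run:
```python
from h import *
im=snap('wrist','pics/w7.png');t=snap('top','pics/t7.png')
print(proj('pics/w7.png',[(.5375,.1985,.063)]),proj('pics/t7.png',[(.55,-.028,.074),(.55,-.028,.056)]))
a=cv2.imread('pics/w6.png')
c=np.hstack([im[150:330,200:370],a[150:330,200:370],cv2.resize(t[175:235,235:330],(170,107))[:107].repeat(1,0) if 0 else cv2.copyMakeBorder(t[175:235,235:330],0,120,0,75,0)])
cv2.imwrite('pics/c7.png',cv2.resize(c,None,fx=1.56,fy=1.56))
plan([.5375,.1985,.075],[180,0,78.6],n=2)
```

```text
[[289.01724153 230.93991801]] [[300.3616911  203.98651878]
 [300.17051892 205.08632614]]
n 2 turn/row [-0.16, 0.18, -0.81]
[0.06, 0.25, 0.51], [0.05, 0.25, 0.51],
```

View pics/c7.png

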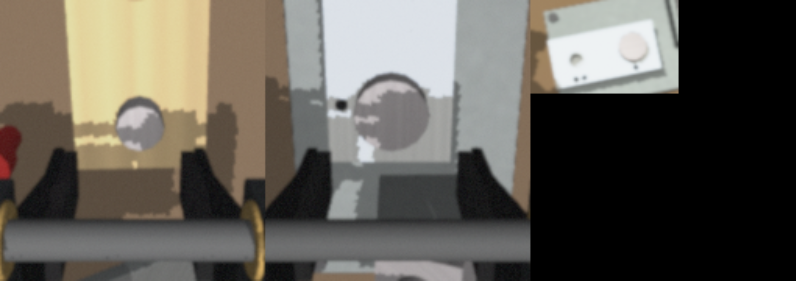

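The narrow head is at (289.7,232), within 1 px of prediction. The wide pin sits over the one-dot pocket.

>>> servo_tool --plan '[[0.45,[0,0.25,0.4],[0,0,-0.8]],[0.45,[0,0.2,0.4],[0,0,-0.6]],[0.45,[0,0,0],[0,0,0]],[0.45,[0,0,0],[0,0,0]]]'

```text
time_s: 12.65
tool_pos: [0.5383, 0.1927, 0.0762]
tool_rot: [-179.7, 0.4, 78.2]
force: [-0.0, 0.9, 0.8]
grip_width: 0.0386
```

Run:
```python
from h import *
print(proj('pics/w6.png',[(.5505,-.028,.074)]))
plan([.5375,.1985,.05],[180,0,78.6],n=2)
```

```text
[[279.73348073 222.61915935]]
n 2 turn/row [-0.14, 0.2, -0.2]
[0.28, -0.09, 1.31], [0.28, -0.1, 1.31],
```

>>> servo_tool --plan '[[0.45,[0.3,-0.05,0.9],[-0.1,0.2,-0.2]],[0.45,[0.2,-0.05,0.8],[-0.1,0.2,-0.2]],[0.45,[0,0,0.6],[0,0,0]],[0.45,[0,0,0],[0,0,0]],[0.45,[0,0,0],[0,0,0]]]'

```text
time_s: 13.07
tool_pos: [0.5383, 0.1968, 0.0503]
tool_rot: [-179.9, -0.0, 78.5]
force: [0.4, 0.2, 0.6]
grip_width: 0.0392
```

Run:
```python
from h import *
plan([.5375,.1985,.032],[180,0,78.6],n=4)
```

```text
n 4 turn/row [-0.02, -0.0, -0.02]
[0.04, -0.03, 0.46], [0.04, -0.03, 0.46], [0.04, -0.03, 0.46], [0.04, -0.03, 0.46],
```

>>> servo_tool --plan '[[0.45,[0.1,-0.05,0.45],[0,0,0]],[0.45,[0.05,0,0.45],[0,0,0]],[0.45,[0,0,0.45],[0,0,0]],[0.45,[0,0,0.4],[0,0,0]],[0.45,[0,0,0],[0,0,0]],[0.45,[0,0,0],[0,0,0]]]'

```text
time_s: 13.57
tool_pos: [0.538, 0.199, 0.0308]
tool_rot: [-179.9, -0.0, 78.6]
force: [0.1, -0.0, 0.9]
grip_width: 0.0395
```

>>> servo_tool --plan '[[0,[0,0,0],[0,0,0]],[0,[0,0,0],[0,0,0]],[0,[0,0,0],[0,0,0]],[0,[0,0,0],[0,0,0]],[0,[0,0,0],[0,0,0]],[0,[0,0,0],[0,0,0]]]'

```text
time_s: 14.07
tool_pos: [0.5382, 0.199, 0.0312]
tool_rot: [-179.9, -0.0, 78.6]
force: [-0.2, 0.4, -0.1]
grip_width: 0.0219
```

>>> servo_tool --plan '[[0,[0,0,-0.6],[0,0,0]],[0,[0,0,-1.2],[0,0,0]],[0,[0,0,-1.5],[0,0,0]],[0,[0,0,-1.5],[0,0,0]],[0,[0,0,-1.5],[0,0,0]],[0,[0,0,-1.2],[0,0,0]],[0,[0,0,0],[0,0,0]]]'

```text
time_s: 14.65
tool_pos: [0.5385, 0.1985, 0.1138]
tool_rot: [-180.0, -0.0, 78.5]
force: [0.9, 0.4, -0.4]
grip_width: 0.0223
```

Run:
```python
from h import *
plan([.5335,.0505,.11],[180,0,102.2],n=8)
```

```text
n 8 turn/row [-0.0, -0.0, -2.96]
[-1.83, 0.31, 0.05], [-1.84, 0.21, 0.05], [-1.85, 0.12, 0.05], [-1.85, 0.02, 0.05], [-1.85, -0.07, 0.05], [-1.84, -0.17, 0.05], [-1.83, -0.26, 0.05], [-1.82, -0.36, 0.05],
```

>>> servo_tool --plan '[[0,[-1.3,0.2,0],[0,0,-2.9]],[0,[-1.8,0.2,0],[0,0,-2.9]],[0,[-1.8,0.1,0],[0,0,-2.9]],[0,[-1.8,0,0],[0,0,-2.9]],[0,[-1.8,-0.1,0],[0,0,-2.9]],[0,[-1.8,-0.2,0],[0,0,-2.9]],[0,[-1.7,-0.2,0],[0,0,-2.9]],[0,[-1.2,-0.2,0],[0,0,-2]],[0,[-0.6,-0.1,0],[0,0,-0.8]],[0,[0,0,0],[0,0,0]],[0,[0,0,0],[0,0,0]],[0,[0,0,0],[0,0,0]]]'

```text
time_s: 15.65
tool_pos: [0.5341, 0.055, 0.1166]
tool_rot: [179.7, -0.2, 102.8]
force: [0.2, 1.4, -0.9]
grip_width: 0.0219
```

Run:
```python
from h import *
print(env.get_obs()['joint_velocities'].round(1))
plan([.5335,.0505,.09],[180,0,102.2],n=2)
```

```text
[-0.3 -0.  -0.3  0.1 -0.3  0.1 -0.5]
n 2 turn/row [0.15, -0.1, 0.32]
[-0.22, -0.09, 1.33], [-0.22, -0.08, 1.33],
```

>>> servo_tool --plan '[[0,[-0.2,0,1.2],[0.1,-0.1,0.3]],[0,[-0.2,0,1.2],[0.1,-0.1,0.3]],[0,[0,0,0],[0,0,0]],[0,[0,0,0],[0,0,0]]]'

```text
time_s: 15.98
tool_pos: [0.5348, 0.0538, 0.0896]
tool_rot: [179.9, -0.0, 102.4]
force: [0.5, -0.3, -1.3]
grip_width: 0.022
```

Run:
```python
from h import *
plan([.5335,.0505,.08],[180,0,102.2],n=2)
```

```text
n 2 turn/row [0.03, -0.01, 0.08]
[-0.15, -0.1, 0.48], [-0.15, -0.1, 0.48],
```

>>> servo_tool --plan '[[0,[-0.15,-0.1,0.3],[0,0,0]],[0,[-0.15,-0.1,0.3],[0,0,0]],[0,[0,0,0],[0,0,0]],[0,[0,0,0],[0,0,0]]]'

```text
time_s: 16.32
tool_pos: [0.5326, 0.0509, 0.0818]
tool_rot: [-179.9, -0.0, 102.4]
force: [-0.7, 0.0, -0.8]
grip_width: 0.0216
```

Run:
```python
from h import *
plan([.5335,.0505,.065],[180,0,102.2],n=4)
```

```text
n 4 turn/row [-0.02, -0.0, 0.06]
[-0.02, 0.02, 0.42], [-0.01, 0.02, 0.42], [-0.01, 0.02, 0.42], [-0.01, 0.02, 0.42],
```

>>> servo_tool --plan '[[0,[0,0.1,0.4],[0,0,0]],[0,[0,0,0.4],[0,0,0]],[0,[0,0,0.4],[0,0,0]],[0,[0,0,0.4],[0,0,0]],[0,[0,0,0],[0,0,0]]]'

```text
time_s: 16.73
tool_pos: [0.5335, 0.051, 0.0652]
tool_rot: [-179.9, -0.0, 102.4]
force: [0.3, 0.1, -0.8]
grip_width: 0.0219
```

>>> servo_tool --plan '[[0,[0,0,0.4],[0,0,0]],[0,[0,0,0.4],[0,0,0]],[0,[0,0,0.4],[0,0,0]],[0,[0,0,0],[0,0,0]]]'

```text
time_s: 17.07
tool_pos: [0.5331, 0.051, 0.0514]
tool_rot: [-179.9, -0.0, 102.4]
force: [0.2, 0.9, -0.3]
grip_width: 0.0219
```

>>> servo_tool --plan '[[0,[0,0,0.4],[0,0,0]],[0,[0,0,0.3],[0,0,0]],[0,[0,0,0.2],[0,0,0]],[0,[0,0,0.15],[0,0,0]],[0,[0,0,0],[0,0,0]]]'

```text
time_s: 17.48
tool_pos: [0.5336, 0.051, 0.0423]
tool_rot: [-179.9, -0.1, 102.4]
force: [-0.8, -0.6, -1.0]
grip_width: 0.0224
```

>>> servo_tool --plan '[[0.45,[0,0,0],[0,0,0]],[0.45,[0,0,0],[0,0,0]],[0.45,[0,0,0],[0,0,0]],[0.45,[0,0,0],[0,0,0]],[0.45,[0,0,0],[0,0,0]]]'

```text
time_s: 17.9
tool_pos: [0.5351, 0.0513, 0.0426]
tool_rot: [179.9, -0.1, 102.4]
force: [-0.6, 0.2, 0.3]
grip_width: 0.0381
```

>>> servo_tool --plan '[[0.45,[0,0,-0.8],[0,0,0]],[0.45,[0,0,-2],[0,0,0]],[0.45,[0,0,-3],[0,0,0]],[0.45,[0,0,-3.5],[0,0,0]],[0.55,[0,0,-3],[0,0,0]],[0.55,[0,0,-2],[0,0,0]],[0.55,[0,0,0],[0,0,0]],[0.55,[0,0,0],[0,0,0]]]'

```text
time_s: 18.57
tool_pos: [0.5343, 0.0506, 0.1944]
tool_rot: [180.0, -0.0, 102.4]
force: [0.4, 0.2, 0.5]
grip_width: 0.0472
```

```bash
cat >> h.py <<'E'
YAW=12.25;RF=R.from_euler('z',YAW,degrees=True);P1=np.array([.5505,-.028,.056])
def fx(p): return P1+RF.apply((np.array(p)-[-10,15,56])/1000.)
AX=RF.apply([-np.sin(.35),0,np.cos(.35)]);MOUTH=fx([30-75*np.sin(.35),-80,26+75*np.cos(.35)])
RPY=[180,-np.degrees(.35),YAW]
E
python3 - <<'E'
from h import *
snap('top','pics/t8.png');snap('wrist','pics/w8.png')
print('mouth',MOUTH,'knobtop px',proj('pics/top0.png',MOUTH+.05*AX),'p2',fx([-10,95,56]),'qpos',env.get_obs()['qpos'].round())
t=cv2.imread('pics/t8.png');print(proj('pics/t8.png',[fx([-10,15,74]),fx([-10,95,74])]))
cv2.imwrite('pics/c8.png',cv2.resize(np.hstack([cv2.imread('pics/top0.png')[160:240,320:375],t[160:240,230:375]]),None,fx=4,fy=4,interpolation=cv2.INTER_CUBIC))
plan(MOUTH+.09*AX,RPY,n=14)
E
```

```text
mouth [ 0.58461434 -0.11780649  0.09645295] knobtop px [[346.9269843  191.39496728]] p2 [0.53352579 0.05017849 0.056     ] qpos [-32.   4.  26. 100.  -2.  76.   6.]
[[300.36409254 203.75829665]
 [264.21958913 211.0215984 ]]
n 14 turn/row [-1.13, 1.13, 6.36]
[-1.25, -0.12, 0.09], [-1.26, 0.01, 0.06], [-1.25, 0.15, 0.04], [-1.23, 0.29, 0.02], [-1.19, 0.42, 0.0], [-1.13, 0.55, -0.01], [-1.06, 0.68, -0.02], [-0.98, 0.79, -0.03], [-0.89, 0.89, -0.03], [-0.78, 0.99, -0.03], [-0.67, 1.07, -0.02], [-0.54, 1.14, -0.01], [-0.41, 1.19, 0.0], [-0.28, 1.23, 0.02],
```

View pics/c8.png

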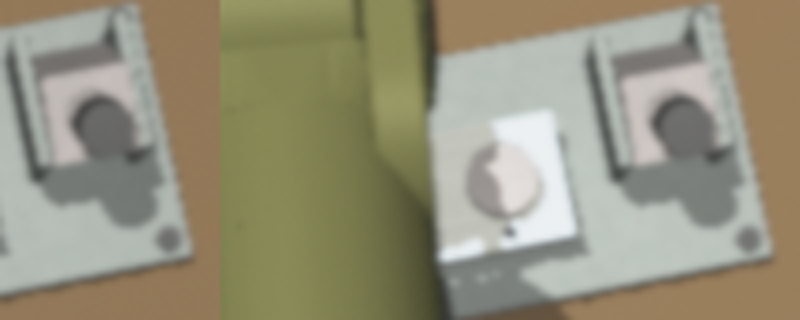

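Both pins sit where predicted (the wide head measures (300.4,204.4), predicted (300.4,203.8)). The knob top at (345.4,191.4) also agrees with the model. Now I'll turn to the bore axis.

>>> servo_tool --plan '[[0.55,[-1.0,-0.1,0],[-1.1,1.1,6.3]],[0.55,[-1.3,0,0],[-1.1,1.1,6.3]],[0.55,[-1.3,0.2,0],[-1.1,1.1,6.3]],[0.55,[-1.2,0.3,0],[-1.1,1.1,6.3]],[0.55,[-1.2,0.4,0],[-1.1,1.1,6.3]],[0.55,[-1.1,0.6,0],[-1.1,1.1,6.3]],[0.55,[-1.1,0.7,0],[-1.1,1.1,6.3]],[0.55,[-1.0,0.8,0],[-1.1,1.1,6.3]],[0.55,[-0.9,0.9,0],[-1.1,1.1,6.3]],[0.55,[-0.8,1.0,0],[-1.1,1.1,6.3]],[0.55,[-0.7,1.1,0],[-1.1,1.1,6.3]],[0.55,[-0.5,1.1,0],[-1.1,1.1,6.3]],[0.55,[0,0,0],[0,0,0]],[0.55,[0,0,0],[0,0,0]],[0.55,[0,0,0],[0,0,0]]]'

```text
time_s: 19.92
tool_pos: [0.5337, -0.1024, 0.156]
tool_rot: [179.2, -15.5, 22.7]
force: [-0.6, -0.9, -0.5]
grip_width: 0.0479
```

Run:
```python
from h import *
plan(MOUTH+.085*AX,RPY)
```

```text
n 2 turn/row [-1.21, 2.24, 5.01]
[0.86, 1.44, -0.79], [1.02, 1.37, -0.73],
```

>>> servo_tool --plan '[[0.55,[0.5,0.6,-0.8],[-0.8,1.5,3.4]],[0.55,[0.7,0.9,-0.5],[-0.8,1.5,3.4]],[0.55,[0.6,0.9,-0.3],[-0.8,1.5,3.2]],[0.55,[0,0,0],[0,0,0]],[0.55,[0,0,0],[0,0,0]],[0.55,[0,0,0],[0,0,0]]]'

```text
time_s: 20.42
tool_pos: [0.5538, -0.1145, 0.1745]
tool_rot: [180.0, -19.7, 13.2]
force: [-0.4, -0.7, 0.3]
grip_width: 0.048
```

Run:
```python
from h import *
plan(MOUTH+.075*AX,RPY,n=2)
```

```text
n 2 turn/row [-0.14, 0.17, 0.44]
[0.04, 0.49, 0.42], [0.04, 0.49, 0.42],
```

>>> servo_tool --plan '[[0.55,[0,0.5,0.4],[-0.1,0.2,0.5]],[0.55,[0,0.4,0.3],[-0.1,0.2,0.4]],[0.55,[0,0,0],[0,0,0]],[0.55,[0,0,0],[0,0,0]],[0.55,[0,0,0],[0,0,0]]]'

```text
time_s: 20.83
tool_pos: [0.5578, -0.1215, 0.1653]
tool_rot: [-179.9, -19.9, 12.5]
force: [-1.3, 0.7, -1.1]
grip_width: 0.0481
```

Run:
```python
from h import *
im=snap('wrist','pics/w9.png')
plan(MOUTH+.06*AX,RPY,n=2)
print(proj('pics/w9.png',[MOUTH+.05*AX,MOUTH,MOUTH+.05*AX+.015*RF.apply([0,1,0]),MOUTH+.05*AX-.015*RF.apply([0,1,0]),fx([-10,15,74])]))
cv2.imwrite('pics/c9.png',cv2.resize(im[120:330,150:430],None,fx=2.7,fy=2.7,interpolation=cv2.INTER_CUBIC))
```

```text
n 2 turn/row [-0.09, 0.09, 0.14]
[0.09, 0.11, 0.7], [0.08, 0.11, 0.7], 
[[285.88678693 228.52464739]
 [285.4682197  208.72446215]
 [266.30469806 228.40897621]
 [305.47400804 228.64034888]
 [190.08835007 223.40106485]]
```

View pics/c9.png

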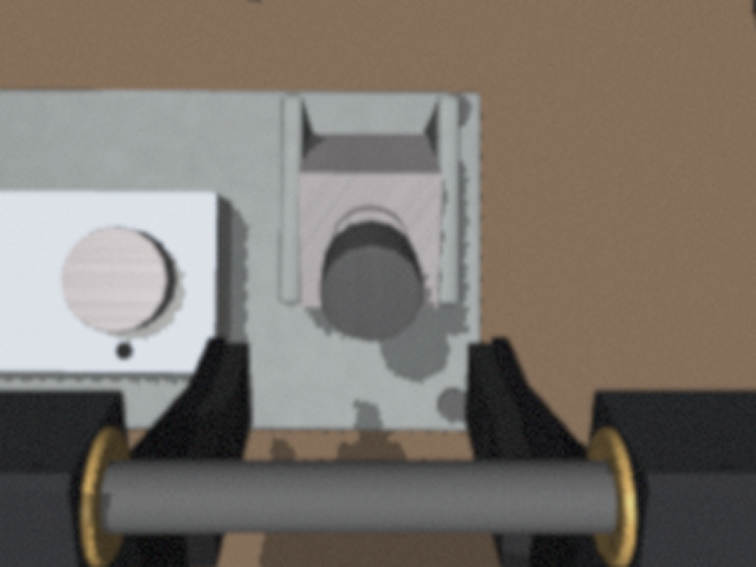

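The knob top is at (287.5,227.1), predicted (285.9,228.5), so I'll adjust about 1.2 mm in tool y and 1 mm in x.

>>> servo_tool --plan '[[0.55,[0.15,0.2,0.7],[0,0.1,0.2]],[0.55,[0.12,0.14,0.7],[0,0.1,0.1]],[0.55,[0,0,0],[0,0,0]],[0.55,[0,0,0],[0,0,0]]]'

```text
time_s: 21.22
tool_pos: [0.5667, -0.1232, 0.1519]
tool_rot: [-179.8, -20.1, 12.2]
force: [0.8, -0.2, 0.6]
grip_width: 0.0479
```

```bash
cat >> h.py <<'E'
def err(P,rpy):
    o=env.get_obs();A=R.from_euler('xyz',o['tool_rot'],degrees=True)
    print('to go cm',(A.inv().apply(P-o['tool_pos'])*100).round(2),'deg',(A.inv()*R.from_euler('xyz',rpy,degrees=True)).as_rotvec(degrees=True).round(2),'F tool',A.inv().apply(o['force']).round(1),'ext mm',((o['tool_pos']-MOUTH)@AX*1000).round(1))
TX=R.from_euler('xyz',RPY,degrees=True)
KN=MOUTH+TX.apply([.001,.0012,0])
E
python3 - <<'E'
from h import *
err(KN+.010*AX,RPY)
E
```

```text
to go cm [-0.05 -0.01  4.85] deg [-0.18 -0.06 -0.03] F tool [ 0.9  0.4 -0.4] ext mm 58.5
```

>>> servo_tool --plan '[[0.55,[0,0,0.6],[0,0,0]],[0.55,[0,0,0.8],[0,0,0]],[0.55,[0,0,0.8],[0,0,0]],[0.55,[0,0,0.6],[0,0,0]],[0.55,[0,0,0.6],[0,0,0]],[0.55,[0,0,0],[0,0,0]],[0.55,[0,0,0],[0,0,0]]]'

```text
time_s: 21.8
tool_pos: [0.5787, -0.1199, 0.1152]
tool_rot: [-179.8, -20.0, 12.3]
force: [0.1, 1.3, -0.0]
grip_width: 0.0483
```

Run:
```python
from h import *
err(KN+.010*AX,RPY)
```

```text
to go cm [0.04 0.04 0.97] deg [-0.2   0.07  0.  ] F tool [ 0.4 -1.3  0.2] ext mm 19.7
```

>>> servo_tool --plan '[[0.55,[0.05,0.05,0.4],[-0.2,0,0]],[0.55,[0,0,0.3],[0,0,0]],[0.55,[0,0,0.2],[0,0,0]],[0.55,[0,0,0],[0,0,0]],[0.55,[0,0,0],[0,0,0]]]' --force 8

```text
time_s: 22.22
tool_pos: [0.583, -0.1197, 0.1066]
tool_rot: [180.0, -20.0, 12.3]
force: [0.1, -0.3, 0.4]
grip_width: 0.048
```

Run:
```python
from h import *
err(KN+.010*AX,RPY)
```

```text
to go cm [-0.06 -0.03  0.02] deg [0.03 0.01 0.01] F tool [ 0.2  0.3 -0.3] ext mm 10.2
```

Position is good, so I'll close gently.

>>> servo_tool --plan '[[0,[-0.05,0,0],[0,0,0]],[0,[0,0,0],[0,0,0]],[0,[0,0,0],[0,0,0]],[0,[0,0,0],[0,0,0]],[0,[0,0,0],[0,0,0]],[0,[0,0,0],[0,0,0]],[0,[0,0,0],[0,0,0]]]'

```text
time_s: 22.8
tool_pos: [0.5826, -0.1199, 0.107]
tool_rot: [180.0, -20.1, 12.2]
force: [-0.6, 1.4, -1.0]
grip_width: 0.0299
```

Run:
```python
from h import *
err(KN+.010*AX,RPY)
```

```text
to go cm [-0.04 -0.04  0.07] deg [ 0.03 -0.05 -0.  ] F tool [-0.7 -1.5  0.8] ext mm 10.7
```

>>> servo_tool --plan '[[0,[0,0,0],[0,0,0]],[0,[0,0,-0.15],[0,0,0]],[0,[0,0,-0.3],[0,0,0]],[0,[0,0,-0.3],[0,0,0]],[0,[0,0,0],[0,0,0]],[0,[0,0,0],[0,0,0]]]' --force 20

```text
time_s: 23.3
tool_pos: [0.5793, -0.1205, 0.1137]
tool_rot: [180.0, -20.0, 12.2]
force: [0.5, 0.2, -2.8]
grip_width: 0.0296
```

Run:
```python
from h import *
err(KN+.050*AX,RPY)
```

```text
to go cm [ 0.05 -0.03 -3.18] deg [ 0.04  0.03 -0.  ] F tool [-0.5 -0.1  2.8] ext mm 18.2
```

Drawn 7.5 mm; the force is just the plunger's weight, with no side load. Continuing.

>>> servo_tool --plan '[[0,[0,0,-0.3],[0,0,0]],[0,[0,0,-0.3],[0,0,0]],[0,[0,0,-0.3],[0,0,0]],[0,[0,0,-0.3],[0,0,0]],[0,[0,0,-0.3],[0,0,0]],[0,[0,0,0],[0,0,0]],[0,[0,0,0],[0,0,0]]]'

```text
time_s: 23.88
tool_pos: [0.5735, -0.1217, 0.1295]
tool_rot: [180.0, -20.0, 12.2]
force: [1.6, 0.7, -1.9]
grip_width: 0.0289
```

Run:
```python
from h import *
err(KN+.0507*AX,RPY)
```

```text
to go cm [ 0.07 -0.03 -1.57] deg [ 0.03  0.03 -0.01] F tool [ 1.  -0.3  2.4] ext mm 35.0
```

>>> servo_tool --plan '[[0,[0,0,-0.3],[0,0,0]],[0,[0,0,-0.3],[0,0,0]],[0,[0,0,-0.3],[0,0,0]],[0,[0,0,-0.3],[0,0,0]],[0,[0,0,-0.2],[0,0,0]],[0,[0,0,0],[0,0,0]],[0,[0,0,0],[0,0,0]],[0,[0,0,0],[0,0,0]],[0,[0,0,0],[0,0,0]]]'

```text
time_s: 24.63
tool_pos: [0.5679, -0.1229, 0.144]
tool_rot: [180.0, -20.0, 12.2]
force: [1.0, -0.5, -1.3]
grip_width: 0.0291
```

Run:
```python
from h import *
err(KN+.0507*AX,RPY)
f='pics/w10.png';im=snap('wrist',f);t=snap('side','pics/s10.png');tt=snap('top','pics/t10.png');o=env.get_obs();print(o['joint_velocities'].round(2),o['force'],o['grip_width'])
a=cv2.resize(t[140:280,225:345],(480,560),interpolation=cv2.INTER_CUBIC);b=cv2.resize(im[130:330,170:284],(319,560),interpolation=cv2.INTER_CUBIC)
cv2.imwrite('pics/c10.png',np.hstack([a,b]))
print([((q-[225,140])*4).round() for q in proj('pics/s10.png',[fx([-10,15,65]),fx([-10,95,65]),MOUTH,MOUTH+.076*AX])])
```

```text
to go cm [ 0.11 -0.03 -0.01] deg [ 0.03  0.06 -0.02] F tool [0.4 0.7 1.5] ext mm 50.6
[-0.08  0.03  0.05 -0.05  0.02  0.06  0.01] [ 1.06269766  0.17722781 -2.52274053] 0.029538604662745598
[array([253., 308.]), array([223., 412.]), array([263., 153.]), array([314.,  64.])]
```

View pics/c10.png

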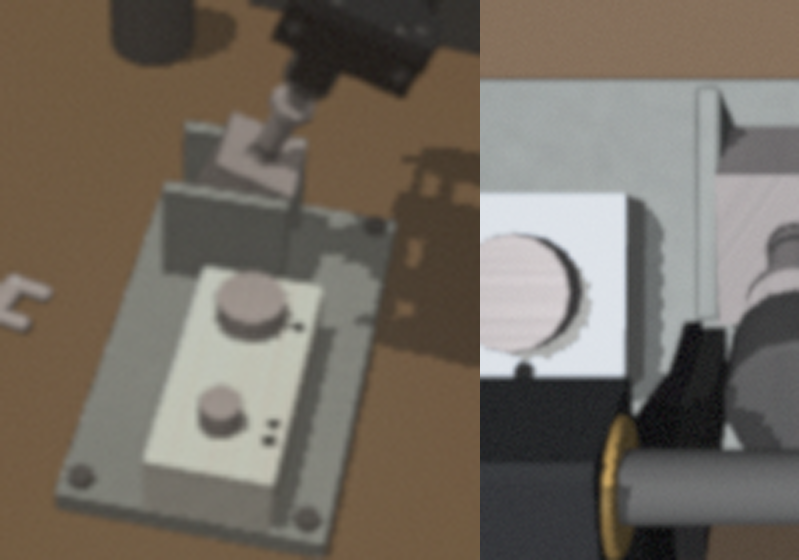

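Both heads sit flat in their pockets: wide at the one dot, narrow at the two dots. The rod and groove show above the bore block, the arm is still, and the side force is about 1 N. Handing in.

```bash
python3 -c "
from cell import env
print(env.sign_off())"
```

```text
the job is handed in; nothing more can be done
None
```

I put the wide-headed pin in the one-dot pocket, then the narrow-headed pin in the two-dot pocket. I then drew the plunger about 40 mm along its bore and handed in still gripping it. The robot's clock read about 25 s at the end, and the sign-off gives no verdict.

**Last checks:**
- **Pins:** both heads lie flat on the nest block in the final side view, at the predicted spots. I estimate their positions are good to 1–2 mm. Both went down to the calculated home height, and the fingers were opened off both.
- **Plunger:** by tool travel it was drawn 39.9 mm. The groove shows just above the block, the tool is within 0.1° of the modelled bore axis, and the arm was at rest.
- **Forces:** the tool felt about 2.7 N in all, mostly the plunger's weight, and side loads read about 1.5 N or less throughout. The grip was set to 20 N. I could not measure the force of the plunger on its bore directly.

**Disagreements:**
- **Fingertip height:** the tips sat about 15 mm behind the stated TCP, so the first attempt to grip the wide pin closed above its head. I opened again, felt down to the right depth and gripped it cleanly.
- **Camera offset:** the top and wrist cameras differed by 1–2.5 mm. I used the wrist readings.
- **Sideways drift:** the tool drifted about 1 mm sideways during the draw, with no sideways force building up.

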